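# Find the loose board in the search-practice floor

### The job

One of the four identical boards in the practice floor section hides a compartment. Press the boards one after another on their steel studs until you find the one that rocks, then push that board open until it stands about upright, and leave it standing so. Only press and push, without pinching or lifting anything, and leave the bottle, jar, torch and mug where they are.

Things in the scene. Friction and masses are not known exactly. Their poses are not given: they have to be found in the camera images.
- section: Fixed plywood frame 170 (x) by 440 (y) by 80 mm high; origin: centre of its underside, x away from the robot, y along the row of boards (to the left); turned by up to 0.2 rad. In its top four identical boards, 130 (x) by 92 by 10 mm, lie flush (top at z = 80 mm), centred at x = 0, y = +156, +52, -52, -156 mm (boards 1 to 4), each over a well 134 by 96 mm, 70 mm deep.
- board1 (a joint): Tilt of board 1 (rad): 0 flush, 1.57 upright, stops at 1.75; never below 0. Positive: near (robot-side) end sinks into the well, far end rises and comes over towards the robot. Under three boards, drawn anew each time, a hidden block stops this at under 0.05 rad; the fourth turns freely under 1.5 to 5 N on its stud (stiff hinge, about 0.04 Nm) and stays where it is left.
- board1_stud (a point): Centre of the flush round steel stud (18 mm across) in the top face of board 1, where to press: 16 mm from its near end, 32 mm on the near side of the hinge axis. Moves with the board. Some 15 to 20 mm of pressing down tips the free board 0.5 rad or more.
- board1_edge (a point): Middle of the far top edge of board 1 (top face, far end, 82 mm beyond the hinge axis). Moves with the board. Once the far end stands up, it can be pushed from its far side, up and towards the robot, in an arc about the hinge; a purely level push on a low edge may jam.
- board1_hinge (a point): Hinge axis of board 1, at its middle: fixed in the section at x = -17 mm, z = 75 mm (half-way through the board), axis along the section's y; 48 mm from the board's near end, 82 mm from its far end.
- board2 (a joint): Tilt of board 2 (rad): 0 flush, 1.57 upright, stops at 1.75; never below 0. Positive: near (robot-side) end sinks into the well, far end rises and comes over towards the robot. Under three boards, drawn anew each time, a hidden block stops this at under 0.05 rad; the fourth turns freely under 1.5 to 5 N on its stud (stiff hinge, about 0.04 Nm) and stays where it is left.
- board2_stud (a point): Centre of the flush round steel stud (18 mm across) in the top face of board 2, where to press: 16 mm from its near end, 32 mm on the near side of the hinge axis. Moves with the board. Some 15 to 20 mm of pressing down tips the free board 0.5 rad or more.
- board2_edge (a point): Middle of the far top edge of board 2 (top face, far end, 82 mm beyond the hinge axis). Moves with the board. Once the far end stands up, it can be pushed from its far side, up and towards the robot, in an arc about the hinge; a purely level push on a low edge may jam.
- board2_hinge (a point): Hinge axis of board 2, at its middle: fixed in the section at x = -17 mm, z = 75 mm (half-way through the board), axis along the section's y; 48 mm from the board's near end, 82 mm from its far end.
- board3 (a joint): Tilt of board 3 (rad): 0 flush, 1.57 upright, stops at 1.75; never below 0. Positive: near (robot-side) end sinks into the well, far end rises and comes over towards the robot. Under three boards, drawn anew each time, a hidden block stops this at under 0.05 rad; the fourth turns freely under 1.5 to 5 N on its stud (stiff hinge, about 0.04 Nm) and stays where it is left.
- board3_stud (a point): Centre of the flush round steel stud (18 mm across) in the top face of board 3, where to press: 16 mm from its near end, 32 mm on the near side of the hinge axis. Moves with the board. Some 15 to 20 mm of pressing down tips the free board 0.5 rad or more.
- board3_edge (a point): Middle of the far top edge of board 3 (top face, far end, 82 mm beyond the hinge axis). Moves with the board. Once the far end stands up, it can be pushed from its far side, up and towards the robot, in an arc about the hinge; a purely level push on a low edge may jam.
- board3_hinge (a point): Hinge axis of board 3, at its middle: fixed in the section at x = -17 mm, z = 75 mm (half-way through the board), axis along the section's y; 48 mm from the board's near end, 82 mm from its far end.
- board4 (a joint): Tilt of board 4 (rad): 0 flush, 1.57 upright, stops at 1.75; never below 0. Positive: near (robot-side) end sinks into the well, far end rises and comes over towards the robot. Under three boards, drawn anew each time, a hidden block stops this at under 0.05 rad; the fourth turns freely under 1.5 to 5 N on its stud (stiff hinge, about 0.04 Nm) and stays where it is left.
- board4_stud (a point): Centre of the flush round steel stud (18 mm across) in the top face of board 4, where to press: 16 mm from its near end, 32 mm on the near side of the hinge axis. Moves with the board. Some 15 to 20 mm of pressing down tips the free board 0.5 rad or more.
- board4_edge (a point): Middle of the far top edge of board 4 (top face, far end, 82 mm beyond the hinge axis). Moves with the board. Once the far end stands up, it can be pushed from its far side, up and towards the robot, in an arc about the hinge; a purely level push on a low edge may jam.
- board4_hinge (a point): Hinge axis of board 4, at its middle: fixed in the section at x = -17 mm, z = 75 mm (half-way through the board), axis along the section's y; 48 mm from the board's near end, 82 mm from its far end.
- bottle: Bystander: loose grey bottle with a red label, 64 mm across, 170 mm tall, standing; origin at the centre of its base.
- jar: Bystander: loose white powder jar with black cap, 56 mm across, 60 mm tall, standing; origin at the centre of its base.
- torch: Bystander: loose black hand torch lying along its y axis, 160 mm long, 38 mm at the head; origin under its middle, on the desk.
- cup: Bystander: loose white mug, 80 mm across, 90 mm tall, standing, handle at its +y; origin at the centre of its base.

How it is judged:
On the way:
1. the free board rocks under the press (value of joint any of board1, board2, board3, board4 above 0.15 rad), for 0.1 s.
At the end, for the whole second after the job is handed in: The free board stands at more than 1.2 rad (about 69 degrees) from flush, at rest, and the bottle, jar, torch and mug are upright or lying as before within 20 mm of where they started (((value of joint board1 above 1.2 rad and velocity of joint board1 between -0.05 and 0.05 rad/s) or (value of joint board2 above 1.2 rad and velocity of joint board2 between -0.05 and 0.05 rad/s) or (value of joint board3 above 1.2 rad and velocity of joint board3 between -0.05 and 0.05 rad/s) or (value of joint board4 above 1.2 rad and velocity of joint board4 between -0.05 and 0.05 rad/s)) and distance of each of bottle, jar, torch, cup from where it was at the start of the episode below 0.02 m and angle between each of bottle, jar, torch, cup's own z axis and vertical below 0.35 rad); the robot touches nothing.
It fails at once if a bystander (bottle, jar, torch or mug) is lifted or shifted by more than 20 mm (distance of any of bottle, jar, torch, cup from where it was at the start of the episode above 0.02 m).
It fails at once if a bystander is tipped over (angle between any of bottle, jar, torch, cup's own z axis and vertical above 0.35 rad).
It fails at once if a board is pinched: the fingers press on its top face and its underside at once ((contact force between the fingers and board1_c0 above 1 N and contact force between the fingers and board1_c1 above 1 N) or (contact force between the fingers and board2_c0 above 1 N and contact force between the fingers and board2_c1 above 1 N) or (contact force between the fingers and board3_c0 above 1 N and contact force between the fingers and board3_c1 above 1 N) or (contact force between the fingers and board4_c0 above 1 N and contact force between the fingers and board4_c1 above 1 N)).
It also fails if it takes over 58 s, if anything falls off the work surface, if the arm or the gripper's body presses on something with over 40 N, if the wrist force passes 120 N, or if a joint passes its speed limit or range.

### The arm

A 6-joint arm with a two-finger parallel gripper is mounted at the origin on the work surface. World frame = base frame: x ahead of the robot, y to its left, z up, the work surface at z = 0. Lengths are in m, angles in rad, forces in N, time in s.
With the tool pointing down it reaches from about 0.35 to 0.975 m from the base axis. Payload 4.9 kg.
Tool frame: the origin (TCP) lies where the fingers leave the gripper's body, on its centre line; the fingertips stand 73 mm ahead of it and the grasp point (between the pads) lies 54 mm ahead of it; z points along the fingers, y is the direction in which the jaws open and shut (so a half turn about z gives the same grasp; the last joint's range is limited). The gripper opens to 85 mm and grips with 20 to 120 N. Pads are 22 mm wide; open, the fingers measure 114 mm over their backs; the gripper's body (76 mm by 85 mm) begins 54 mm behind the grasp point. The pads swing forward as they close: fully open they stand 13 mm farther back than shut.
Start: joints at [1.11, 0.053, 1.613, -0, 1.476, -0.119], TCP at [0.209, 0.589, 0.304] pointing down, gripper open.
Joint ranges: [-3.01, 3.01], [-1.01, 2.22], [0.06, 2.58], [-1.02, 4.17], [0.09, 2.62], [-3.14, 3.14]. Speed limits (rad/s): [2.57, 2.57, 3.14, 3.14, 3.14, 3.14].

### API

Orientations are given as a rotation vector (axis times angle).
In Python, from station import monitor, vision, workorder gives the robot as it stands.
- The arm moves only by the tool arm_command, never from a script. Its argument "rows" is text: rows parted by semicolons, each of 6 numbers parted by spaces: the shift along the world's x, y, z in mm, then the turn, a rotation vector about the world's x, y, z in degrees. In form: tx ty tz wx wy wz; .... A call has 1 to 12 rows; each row is the pose to reach, as a shift and turn from the pose measured when the call began; what a row does not reach only later rows make up. A row lasts 1/8 s, in which the tool goes at most 62.5 mm and 10.7 degrees, less where a joint would pass 70% of its speed; a pose out of reach is approached as far as the arm can. A call with a gripper value outside its range is refused whole. "jaw" is the opening, from 0 (shut) to 1 (fully open), set as the call begins (left out, the last holds). The fingers move at their own pace and stop on an object; "squeeze" is the grip in N (left out, the last holds). Time passes only in rows, so rows that repeat a pose let the fingers close. It gives the time, the measured TCP pose, the force and the opening at its end, in the units of the state.
- monitor.get_obs(): the state, without advancing time (a new reading comes with each control period).
- vision.get_image(name): name is "scene" or "top"; returns a dict with "frame" (480x640x3 uint8, red, green, blue), "vfov" (degrees; the focal length in pixels is half the picture's height over the tangent of half this angle, whatever the lens; pixels are square), "cx", "cy" (the principal point, pixels), "distortion" ([k1, k2, p1, p2, k3] as OpenCV has them; the pictures are not rectified), "R" (3x3) and "t" (3): a world point X has camera coordinates R X + t. Camera axes: x right, y down, z forward; pixel columns grow to the right and rows downward; lengths in m; the calibration is good to about 2 mm. A picture is of the moment at which its call begins. There is no depth.
- workorder.finish_job(): hands the job in, once; it reports no verdict.
The state is a dict: "t": time; "q": joint angles; "dq": joint speeds; "effort": joint torques, N m; "tool_pos": TCP position; "tool_rot": TCP orientation; "contact_force": force on the tool from outside, world axes, zero at the start; "wrist_torque": the same for the moment, N m; "opening": finger opening in m.
Only numpy, scipy, OpenCV 4.12 (cv2) and the standard library are available. Lean on these libraries where they do the work, as an engineer would, in place of code of your own. Each camera call takes 0.05 s, during which the arm holds its last target. There are 200 camera calls.

## Working session

There is one attempt and no reset: what is moved stays moved. The work goes in short steps, Python scripts to look and compute and a tool call to move; the robot and the scene stay as the last step left them, time stands still between calls to the robot, and variables do not carry over. Pictures are saved under pics/ and viewed, about 8 in all and at most 12, crops included, and the job is handed in when it is done.

Besides the shell and the picture viewer there is one more tool, called after ">>>" as name(argument=value, ...), one argument or row to a line, values as JSON. arm_command: Moves the arm, as the interface text tells. Its arguments: {"type":"object","properties":{"rows":{"type":"string"},"jaw":{"type":"number"},"squeeze":{"type":"number"}},"required":["rows"]}

```bash
mkdir -p pics
cat > h.py <<'E'
import numpy as np, cv2
from station import monitor, vision, workorder
def cam(n):
    d=vision.get_image(n); f=240/np.tan(np.radians(d["vfov"])/2)
    K=np.array([[f,0,d["cx"]],[0,f,d["cy"]],[0,0,1]])
    return d["frame"],K,np.array(d["distortion"],float),np.array(d["R"]),np.array(d["t"])
def unproj(c,uv,z):
    _,K,D,R,t=c
    p=cv2.undistortPoints(np.array(uv,float).reshape(-1,1,2),K,D).reshape(-1,2)
    r=np.c_[p,np.ones(len(p))]@R; C=-R.T@t
    return C+r*((z-C[2])/r[:,2])[:,None]
def proj(c,X):
    _,K,D,R,t=c
    return cv2.projectPoints(np.array(X,float).reshape(-1,1,3),cv2.Rodrigues(R)[0],t,K,D)[0].reshape(-1,2)
def save(c,n,img=None):
    cv2.imwrite("pics/"+n,cv2.cvtColor(c[0] if img is None else img,cv2.COLOR_RGB2BGR))
E
python3 - <<'E'
from h import *
for n in("top","scene"):
    c=cam(n); save(c,n+"0.png"); print(n,-c[3].T@c[4])
o=monitor.get_obs(); print(o)
E
```

```text
top [ 0.3075053  -0.02124855  1.38701025]
scene [ 1.00853642 -0.74199308  1.24808529]
{'t': 0.1, 'q': array([ 1.11001075e+00,  5.33260009e-02,  1.61416518e+00,  5.16219825e-06,
        1.47599660e+00, -1.19018917e-01]), 'dq': array([ 1.33306332e-03, -1.62773957e-03, -1.37548374e-03,  6.87710818e-05,
        1.28692477e-03, -1.69423561e-04]), 'effort': array([ 3.49013690e-04, -3.94902742e+01, -3.71363211e+01, -6.86282442e-05,
        4.04597085e-03, -1.90250819e-05]), 'tool_pos': array([0.20928739, 0.58846147, 0.30275896]), 'tool_rot': array([-5.34144456e-01, -3.09529506e+00,  2.84984013e-03]), 'contact_force': array([0.42642341, 0.3108315 , 0.29517109]), 'wrist_torque': array([-0.02579777,  0.00886163, -0.00596443]), 'opening': 0.085386436048351}
```

View pics/top0.png

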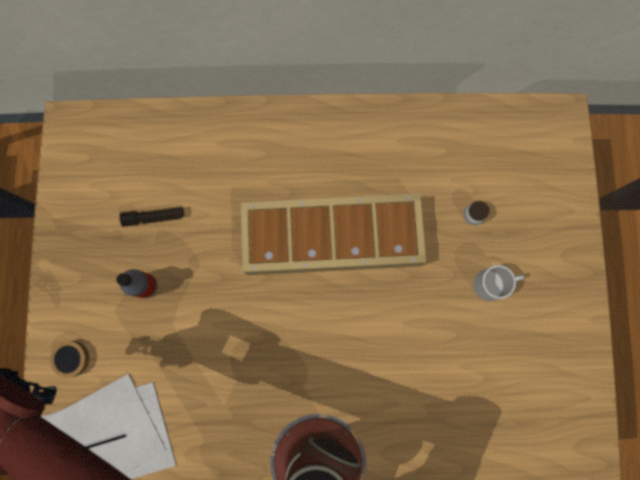

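View pics/scene0.png

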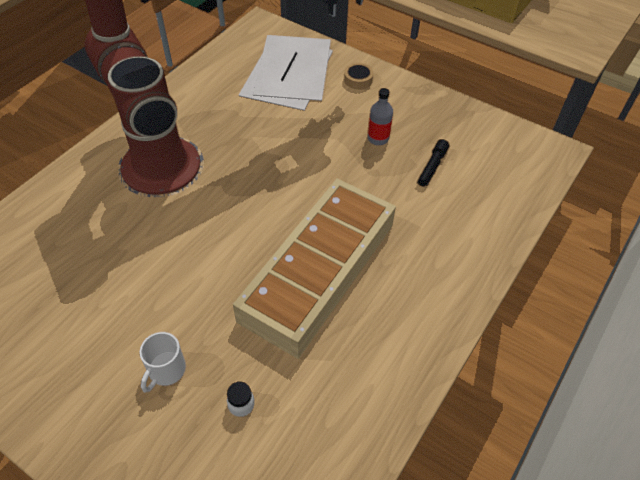

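Top view: four studs at about (269,255), (312,253), (355,251) and (398,248). The section is well clear of the bystanders. Next I'll refine the studs and fit the section pose.

```bash
cat > m.py <<'E'
from h import *
c=cam("top"); im=c[0].astype(int); S=[]
for u,v in((269,255),(312,253),(355,251),(398,248)):
    p=im[v-8:v+9,u-8:u+9]; w=np.clip(p[...,2]-95,0,None)   # blue: grey stud vs. brown board
    yy,xx=np.mgrid[v-8:v+9,u-8:u+9]; S.append((np.sum(w*xx)/w.sum(),np.sum(w*yy)/w.sum())); print(S[-1],p[...,2].max(),np.median(p[...,2]))
X=unproj(c,S,.08)[:,:2]; print(X)
cor=unproj(c,[(241,203),(420,196),(425,263),(244,272)],.08); print(cor.round(3))
y=np.array([.156,.052,-.052,-.156]); M=np.c_[np.full(4,-.049),y]
m0,x0=M.mean(0),X.mean(0); a=M-m0;b=X-x0
th=np.arctan2(np.sum(a[:,0]*b[:,1]-a[:,1]*b[:,0]),np.sum(a*b)); Rz=np.array([[np.cos(th),-np.sin(th)],[np.sin(th),np.cos(th)]])
o=x0-Rz@m0; print("th",th,"origin",o,"res mm",((M@Rz.T+o-X)*1e3).round(1)); print("studs",(M@Rz.T+o).round(4))
np.savez("sec.npz",th=th,o=o)
H=np.array([[sx*.085,sy*.22] for sx,sy in((1,1),(1,-1),(-1,-1),(-1,1))])@Rz.T+o
print(proj(c,np.c_[H,np.full(4,.08)]).round(0))
s=cam("scene"); v=s[0].copy()
for p in proj(s,np.c_[np.r_[H,M@Rz.T+o],np.full(8,.08)]): cv2.circle(v,tuple(int(round(q)) for q in p),1,(0,255,0),-1)
save(s,"chk.png",cv2.resize(v[160:370,220:420],None,fx=2.8,fy=2.8))
E
python3 m.py
```

```text
(np.float64(268.4798474945534), np.float64(255.09477124183007)) 155 52.0
(np.float64(311.5847598012148), np.float64(252.8961899503037)) 153 53.0
(np.float64(354.86918604651163), np.float64(250.74593023255815)) 153 53.0
(np.float64(397.9356172474897), np.float64(248.34731246308328)) 152 51.0
[[ 0.4966441   0.11088768]
 [ 0.50072552  0.00725864]
 [ 0.50464356 -0.09669665]
 [ 0.50914389 -0.2003826 ]]
[[ 0.626  0.179  0.08 ]
 [ 0.638 -0.259  0.08 ]
 [ 0.473 -0.264  0.08 ]
 [ 0.456  0.169  0.08 ]]
th 0.03988898024789735 origin [ 0.55175029 -0.04277919] res mm [[-0.1  0.3]
 [-0.  -0. ]
 [ 0.2  0. ]
 [-0.1 -0.2]]
studs [[ 0.4966  0.1111]
 [ 0.5007  0.0072]
 [ 0.5049 -0.0967]
 [ 0.509  -0.2006]]
[[240. 202.]
 [420. 193.]
 [426. 262.]
 [242. 271.]]
```

View pics/chk.png

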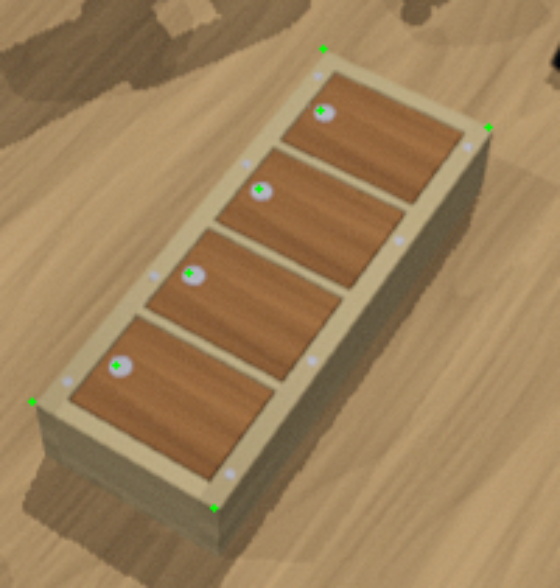

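Section pose: yaw 0.040 rad, origin (0.552, -0.043); the overlay matches to about 2 mm. Now I'll shut the jaws and go over stud 1 with the jaw axis along the section's y.

>>> arm_command(
  rows="288 -477 0 0 0 10; 288 -477 0 0 0 22; 288 -477 0 0 0 22; 288 -477 0 0 0 22; 288 -477 0 0 0 22; 288 -477 0 0 0 22; 288 -477 0 0 0 22; 288 -477 0 0 0 22; 288 -477 0 0 0 22; 288 -477 0 0 0 22; 288 -477 0 0 0 22; 288 -477 0 0 0 22",
  jaw=0,
  squeeze=20,
)

```text
t: 1.7
tool_pos: [0.4968, 0.1127, 0.303]
tool_rot: [0.069, -3.14, 0.002]
contact_force: [0.5, 0.2, 0.6]
opening: -0.0001
```

>>> arm_command(
  rows="0 -1 -60 0 0 0; 0 -1 -110 0 0 0; 0 -1 -138 0 0 0; 0 -1 -144 0 0 0; 0 -1 -147 0 0 0; 0 -1 -150 0 0 0; 0 -1 -152 0 0 0; 0 -1 -153 0 0 0; 0 -1 -153 0 0 0",
)

```text
t: 2.82
tool_pos: [0.4976, 0.1119, 0.152]
tool_rot: [-0.069, 3.14, -0.001]
contact_force: [-2.8, 0.6, 6.9]
opening: -0.0001
```

>>> arm_command(
  rows="0 0 -3 0 0 0; 0 0 -5 0 0 0; 0 0 -5 0 0 0",
)

```text
t: 3.2
tool_pos: [0.4979, 0.1119, 0.1518]
tool_rot: [0.069, -3.14, 0.002]
contact_force: [-16.4, -2.0, 26.0]
opening: 0.0001
```

Board 1 doesn't move under 26 N, so it's blocked. On to stud 2.

>>> arm_command(
  rows="0 0 25 0 0 0; 3 -55 25 0 0 0; 3 -105 25 0 0 0; 3 -105 25 0 0 0; 3 -105 8 0 0 0; 3 -105 3 0 0 0; 3 -105 0 0 0 0; 3 -105 -2 0 0 0; 3 -105 -4 0 0 0; 3 -105 -6 0 0 0; 3 -105 -6 0 0 0",
)

```text
t: 4.58
tool_pos: [0.5003, 0.008, 0.1516]
tool_rot: [0.073, -3.132, 0.001]
contact_force: [-26.4, 1.9, 41.0]
opening: 0.0
```

Board 2 is blocked too (41 N, no travel). Stud 3 next, with a gentler press.

>>> arm_command(
  rows="0 0 25 0 0 0; 4 -55 25 0 0 0; 4 -104 25 0 0 0; 4 -104 25 0 0 0; 4 -104 8 0 0 0; 4 -104 3 0 0 0; 4 -104 0 0 0 0; 4 -104 -2 0 0 0; 4 -104 -3 0 0 0; 4 -104 -4 0 0 0; 4 -104 -4 0 0 0",
)

```text
t: 5.95
tool_pos: [0.5035, -0.0944, 0.1517]
tool_rot: [0.077, -3.125, -0.002]
contact_force: [-19.4, 5.6, 32.4]
opening: -0.0001
```

Board 3 is blocked. Stud 4.

>>> arm_command(
  rows="0 0 25 0 0 0; 5 -55 25 0 0 0; 5 -106 25 0 0 0; 5 -106 25 0 0 0; 5 -106 8 0 0 0; 5 -106 3 0 0 0; 5 -106 0 0 0 0; 5 -106 -2 0 0 0; 5 -106 -4 0 0 0; 5 -106 -5 0 0 0; 5 -106 -5 0 0 0",
)

```text
t: 7.32
tool_pos: [0.5087, -0.2005, 0.1469]
tool_rot: [0.077, -3.125, -0.002]
contact_force: [-0.1, 0.3, 1.1]
opening: 0.0003
```

Board 4 yields. I'll press it about 25 mm down, then look.

>>> arm_command(
  rows="0 0 -4 0 0 0; 0 0 -8 0 0 0; 0 0 -12 0 0 0; 0 0 -16 0 0 0; 0 0 -20 0 0 0; 0 0 -20 0 0 0",
)

```text
t: 8.07
tool_pos: [0.5082, -0.2003, 0.1259]
tool_rot: [0.077, -3.124, -0.003]
contact_force: [-1.2, 0.2, -0.0]
opening: -0.0001
```

Run:
```python
from h import *
s=cam("scene"); save(s,"p1.png",cv2.resize(s[0][120:420,140:540],None,fx=2,fy=2))
```

```text
(no output)
```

View pics/p1.png

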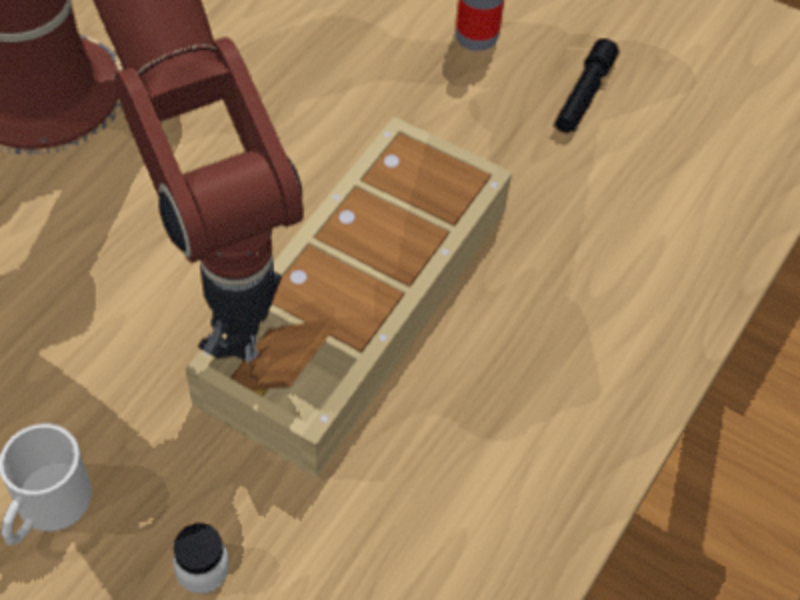

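Board 4 is rocked to roughly 0.9 rad and the well is open. I'll retreat straight up, cross over and come down beyond its far edge.

>>> arm_command(
  rows="-1 0 40 0 0 0; -1 0 90 0 -1 0; -1 0 124 0 -1 0; -1 0 124 0 -1 0; 60 3 124 0 -1 0; 117 4 124 0 -1 0; 117 4 124 0 -1 0; 117 4 124 0 -1 0",
)

```text
t: 9.12
tool_pos: [0.6245, -0.1959, 0.2479]
tool_rot: [0.078, -3.138, -0.004]
contact_force: [-0.3, -1.0, 0.5]
opening: -0.0001
```

Run:
```python
from h import *
s=cam("scene"); save(s,"p2.png",cv2.resize(s[0][160:400,180:480],None,fx=2.5,fy=2.5))
h=np.array([.541,-.1994,.075])
for th in(.7,.8,.9,1.0,1.1):
    c,n=np.cos(th),np.sin(th); q=[h+[82e-3*c+k*5e-3*n,y+.04*82e-3*c,82e-3*n-k*5e-3*c] for k in(1,-1) for y in(-.046,.046)]
    print(th,((proj(s,q)-[180,160])*2.5).round(0).tolist())
```

```text
0.7 [[263.0, 390.0], [327.0, 313.0], [257.0, 381.0], [320.0, 304.0]]
0.8 [[258.0, 383.0], [321.0, 306.0], [251.0, 374.0], [315.0, 297.0]]
0.9 [[252.0, 376.0], [316.0, 299.0], [244.0, 367.0], [308.0, 291.0]]
1.0 [[245.0, 369.0], [309.0, 292.0], [237.0, 361.0], [301.0, 284.0]]
1.1 [[238.0, 362.0], [303.0, 286.0], [229.0, 354.0], [294.0, 278.0]]
```

View pics/p2.png

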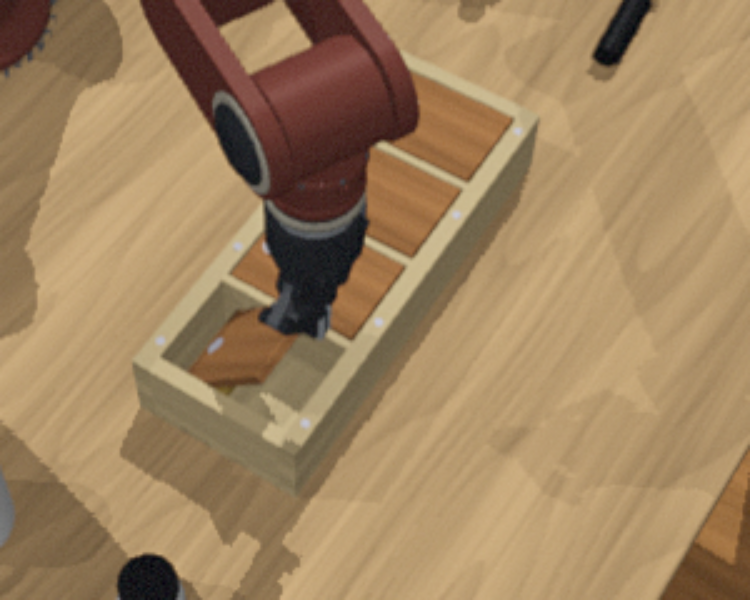

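Board 4 stands at about 0.8 rad: its far corners, near (262,383), match that model. The fingers clear the edge by about 11 mm. Descending, then pushing towards the robot while rising slightly.

>>> arm_command(
  rows="0 0 -45 0 0 0; 0 0 -65 0 0 0; 0 0 -65 0 0 0; -8 0 -65 0 0 0; -14 -1 -63 0 0 0; -20 -1 -61 0 0 0; -26 -1 -59 0 0 0; -32 -1 -57 0 0 0; -38 -2 -55 0 0 0; -38 -2 -55 0 0 0",
)

```text
t: 10.42
tool_pos: [0.5855, -0.1981, 0.1934]
tool_rot: [0.076, -3.138, -0.004]
contact_force: [-0.2, -0.2, -0.2]
opening: -0.0001
```

>>> arm_command(
  rows="-6 0 2 0 0 0; -12 0 4 0 0 0; -17 -1 5 0 0 0; -21 -1 5 0 0 0; -25 -1 5 0 0 0; -25 -1 5 0 0 0",
)

```text
t: 11.18
tool_pos: [0.5602, -0.1991, 0.1983]
tool_rot: [0.076, -3.138, -0.004]
contact_force: [0.4, -0.3, 0.3]
opening: 0.0002
```

Run:
```python
from h import *
s=cam("scene"); save(s,"p3.png",cv2.resize(s[0][160:400,180:480],None,fx=2.5,fy=2.5))
h=np.array([.541,-.1994,.075])
for th in(.8,1.1,1.3,1.4,1.5,1.6):
    c,n=np.cos(th),np.sin(th); q=[h+[82e-3*c+k*5e-3*n,y+.04*82e-3*c,82e-3*n-k*5e-3*c] for k in(1,-1) for y in(-.046,.046)]
    print(th,((proj(s,q)-[180,160])*2.5).round(0).tolist())
```

```text
0.8 [[258.0, 383.0], [321.0, 306.0], [251.0, 374.0], [315.0, 297.0]]
1.1 [[238.0, 362.0], [303.0, 286.0], [229.0, 354.0], [294.0, 278.0]]
1.3 [[223.0, 350.0], [288.0, 273.0], [213.0, 342.0], [279.0, 266.0]]
1.4 [[215.0, 344.0], [280.0, 268.0], [205.0, 337.0], [271.0, 261.0]]
1.5 [[206.0, 338.0], [272.0, 263.0], [197.0, 332.0], [263.0, 257.0]]
1.6 [[198.0, 333.0], [264.0, 258.0], [189.0, 328.0], [255.0, 252.0]]
```

View pics/p3.png

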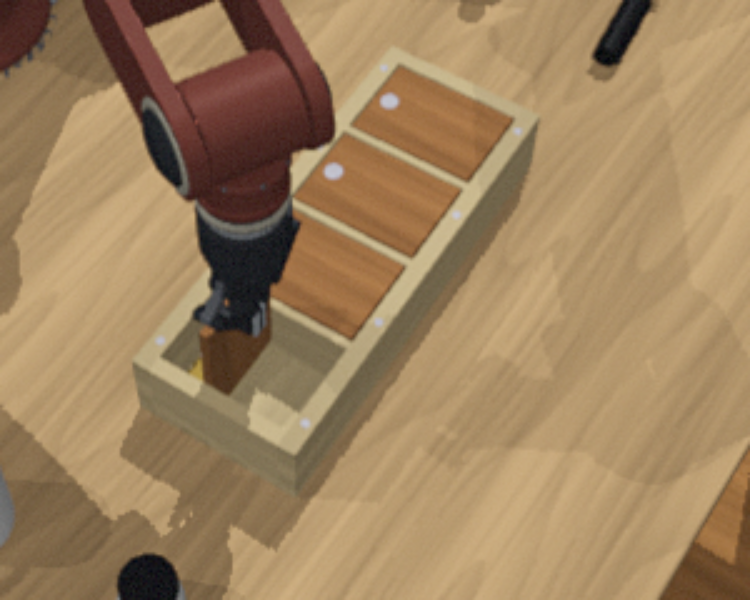

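Board 4's near-camera top corner is at about (200,330), which gives about 1.5 rad. Backing away from it, then up.

>>> arm_command(
  rows="10 0 0 0 0 0; 35 1 0 0 0 0; 60 2 20 0 0 0; 60 2 70 0 0 0; 60 2 120 0 0 0; 60 60 150 0 0 0; 60 120 150 0 0 0; 60 180 150 0 0 0; 60 240 150 0 0 0; 60 240 150 0 0 0; 60 240 150 0 0 0",
)

```text
t: 12.6
tool_pos: [0.6207, 0.041, 0.3481]
tool_rot: [0.077, -3.138, -0.003]
contact_force: [-0.8, 0.2, -0.2]
opening: 0.0001
```

Run:
```python
from h import *
s=cam("scene"); save(s,"p4.png")
```

```text
(no output)
```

View pics/p4.png

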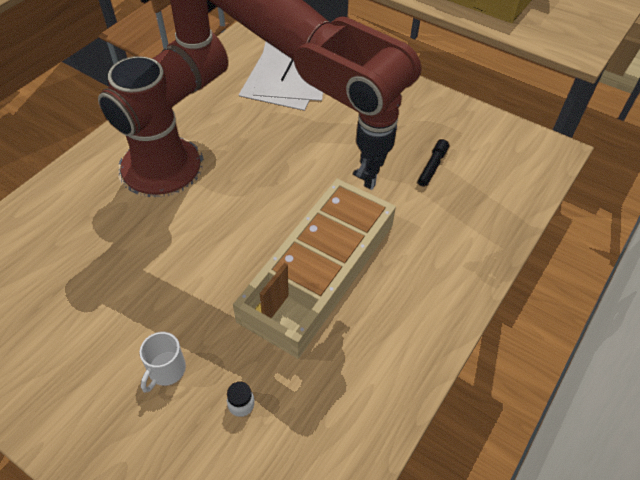

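Board 4 stands upright: its top corner is at about (261,293) and the 1.5 rad model predicts (262,295). The mug, jar and torch are where they were, and the arm is clear.

```bash
python3 -c "
from h import *
print(workorder.finish_job(), monitor.get_obs()['t'])"
```

```text
the job is handed in; nothing more can be done
the job is handed in; nothing more can be done
```

Board 4 hides the compartment, and I left it standing at about 1.5 rad (86 degrees), then handed the job in at about 12.7 s. Boards 1 to 3 did not move under 26 to 41 N on their studs. Board 4 yielded at about 1 N; I pressed it down about 25 mm, then pushed it upright from its far side with the jaws shut.

**Last checks:**
- **Board angle:** after the arm had backed off, the board's top corner was within about 2 px of where the model puts it at 1.5 rad. I estimated the angle from one camera picture, not from a sensor.
- **Bystanders:** the mug, jar and torch are where they started, judged by eye. The bottle was hidden behind the arm in the last picture. The gripper did not go near it after the first, high crossing.
- **Arm:** it is clear of everything, with contact force near zero.

No check failed. The one disagreement was a studs offset of about 2 mm between the two cameras, which is within the calibration.

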